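Seat the filter cell on the sampler port and hold it home

ROBOT

A 7-joint arm with a two-finger parallel gripper is mounted at the origin on the work surface. World frame = base frame: x ahead of the robot, y to its left, z up, the work surface at z = 0. Lengths are in m, angles in rad, forces in N, time in s.
With the tool pointing down it reaches from about 0.425 to 0.925 m from the base axis. Payload 6.8 kg.
Tool frame: the origin (TCP) lies at the very end of the fingers, on their centre line; the grasp point (between the pads) lies 19 mm behind it (tcp_to_grasp is the distance from the TCP to the grasp point, in m); z points along the fingers, y is the direction in which the jaws open and shut (so a half turn about z gives the same grasp; the last joint's range is limited). The gripper opens to 85 mm and grips with 20 to 120 N. Pads are 22 mm wide; open, the fingers measure 114 mm over their backs; the gripper's body (76 mm by 85 mm) begins 54 mm behind the grasp point. The pads swing forward as they close: fully open they stand 13 mm farther back than shut.
Start: joints at [1.005, 0.477, 0.022, 1.555, -0.011, 1.109, -0.083], TCP at [0.298, -0.606, 0.231] pointing down, gripper open.
Joint ranges: [-2.96, 2.96], [-0.34, 2.1], [-1.41, 1.46], [0.24, 2.44], [-1.37, 4.51], [0.17, 1.92], [-2.96, 2.96]. Speed limits (rad/s): [2.39, 2.39, 3.14, 3.14, 3.14, 3.14, 3.14].

INTERFACE

Orientations are given as a unit quaternion [w, x, y, z].
In Python, from station import * gives the robot as it stands.
- The arm moves only by the tool apply_moves, never from a script. Its argument "increments" is one flat list of numbers, 5 for each row, row after row: the finger opening in mm, from 0 to 85.4, then the shift along the tool's x, y, z in mm, then the turn about the tool's z in degrees. In form: [claw, tx, ty, tz, roll, claw, tx, ty, tz, roll, ...]. A call has 1 to 12 rows; each row shifts and turns the pose as measured when the row begins, along the tool's axes as they then stand; what a row does not reach is not made up. A row lasts 1/8 s, in which the tool goes at most 62.5 mm and 10.7 degrees, less where a joint would pass 70% of its speed; a pose out of reach is approached as far as the arm can. A call with a gripper value outside its range is refused whole. The fingers move at their own pace and stop on an object; "squeeze" is the grip in N (left out, the last holds). Time passes only in rows, so rows that do not move let the fingers close. It gives the time, the measured TCP pose, the force and the opening at its end, in the units of the state.
- get_obs(): the state, without advancing time (a new reading comes with each control period).
- read_camera(name): name is "scene" or "top" or "wrist"; returns (picture, depth): 400x640x3 uint8, blue, green, red; 400x640 float32, m along the optical axis (not along the pixel's ray), 0 where there is no reading.
- get_calibration(name): a dict with "mtx" (3x3 intrinsics, pixels), "camera_from_world" (4x4, takes a point from world to camera coordinates); the wrist camera has in their place "T_tool_cam" (4x4, takes a point from camera to tool coordinates, whose origin is the TCP and whose axes are the flange's). Camera axes: x right, y down, z forward; pixel columns grow to the right and rows downward; lengths in m; the calibration is good to about 2 mm. A picture is of the moment at which its call begins: read the wrist's pose just before it. get_calibration takes no time and is no camera call.
- hand_in(): hands the job in, once; it reports no verdict.
Trained networks look in the newest picture that a camera, given by its name, has taken for a name from the list of things; names that differ only in an ending like _2 or _b are one class to them, and where a whole thing is asked for, a point or a joint stands for the part that bears it (a point fixed in the world has none). Each returns a list of dicts, best first, with "p" (0 to 1); they miss things now and then, are a little off and sometimes report something else, mostly with a low value. They report only what shows in the picture. A call takes as long as a camera call.
- outline_of(camera, thing): "pixels" (400x640 bool, what is visible of it) and "extent" ([centre column, centre row, width, height] in pixels, round what is visible of it).
The state is a dict: "t": time; "q": joint angles; "joint_vel": joint speeds; "joint_torque": joint torques, N m; "eef_pos": TCP position; "tool_rot": TCP orientation; "contact_force": force on the tool from outside, world axes, zero at the start; "torque": the same for the moment, N m; "gripper_width": opening from 0.0 (shut) to 1.0 (fully open).
Only numpy, scipy, OpenCV 4.12 (cv2) and the standard library are available. Lean on these libraries where they do the work, as an engineer would, in place of code of your own. Each camera call takes 0.05 s, during which the arm holds its last target.

TASK

Take the filter cell (the taller of the two knurled collars on the bench), set it over the spigot of the white sampler unit's port and turn it until its hidden keyways drop over the pins. Push it down against the spring until it is fully home on the port, and finish while still holding it there: the program ends with the gripper pressing the cell home, and it is not let go at the end (letting go to take a new grip while turning is fine). Leave all the other things on the bench where they are.

Things in the scene. Friction and masses are not known exactly. Their poses are not given: they have to be found in the camera images.
- cell: The filter cell: bare aluminium knurled collar, 50 mm in diameter, 42 mm tall, 0.11 to 0.20 kg, standing upright on the bench; the taller of the two knurled pieces. Origin: centre of its underside; z up its axis. The top is closed. Below: a 27 mm bore, 36 mm deep, with three keyways 120 degrees apart, 12 mm wide, full depth, out to 20 mm from the axis, one along x.
- cell_top (a point): Middle of the cell's closed flat top, 42 mm above its origin. Nothing on the outside of the cell shows where the keyways are.
- sampler: The sampler unit, a white plastic box fixed to the bench, 160 x 180 x 60 mm high. Origin: centre of its underside; z up. Its filter port stands in the middle of its top face.
- seat (a point): Middle of the port's flat aluminium ledge (53 mm in diameter), 68 mm above the bench, z up. The cell's underside lies on this ledge when the cell is fully home.
- spigot_top (a point): Top of the port's steel spigot, 34 mm straight above the seat point. The spigot is 24 mm in diameter, tapering to 16 mm over its last 6 mm.
- pins (a point): Point on the spigot's axis level with the tops of its three steel pins, 16 mm above the ledge. Pins: 120 degrees apart, 5 mm wide, 6 mm tall, out to 18 mm from the axis, at an angle that differs every time and that no listed axes tell. Keyways out of line: the cell's underside rests on the pins here. Within about 10 degrees of line: it goes down over them.
- plunger (a joint): The sprung steel disc (39 mm in diameter) around the spigot's foot: 0 when free, its face then 8 mm above the ledge; grows downward to 0.008 m when the cell is home. It pushes up with about 4 N when first touched and 9 N at home, so a cell not held down rises 8 mm off the ledge.
- cover: Bystander: the short knurled aluminium blanking cover, 50 mm in diameter, 22 mm tall, standing on the bench; it may stand in either of the two places of the knurled pieces. Origin: centre of its underside. Leave alone.
- cartridge_a: Bystander: clear sample cartridge with a cap, 40 x 28 x 56 mm tall. Origin: centre of its underside.
- cartridge_b: Bystander: another sample cartridge, 40 x 28 x 56 mm tall. Origin: centre of its underside.
- jar: Bystander: closed specimen jar, 54 mm in diameter, 60 mm tall. Origin: centre of its underside.
- driver: Bystander: screwdriver lying on the bench. Origin: on its underside.
- dish: Bystander: shallow glass dish, 90 mm in diameter, 18 mm tall. Origin: centre of its underside.
- mouse: Bystander: black computer mouse, 104 x 60 x 32 mm tall. Origin: centre of its underside.

How it is judged:
By the outcome, as a careful person would: the job done as asked, in the order asked, and still so for the second after the job is handed in, while the arm keeps its last pose, push and grip.
It also fails if it takes over 58 s, if anything falls off the work surface, if the arm or the gripper's body presses on something with over 40 N, if the wrist force passes 120 N, or if a joint passes its speed limit or range.

## Working session

There is one attempt and no reset: what is moved stays moved. The work goes in short steps, Python scripts to look and compute and a tool call to move; the robot and the scene stay as the last step left them, time stands still between calls to the robot, and variables do not carry over. Pictures are saved under pics/ and viewed, and the job is handed in when it is done.

Besides the shell and the picture viewer there is one more tool, called after ">>>" as name(argument=value, ...) on one line, values as JSON. apply_moves: Moves the arm, as the interface text tells. Its arguments: {"type":"object","properties":{"increments":{"type":"array"},"squeeze":{"type":"number"}},"required":["increments"]}

```bash
mkdir -p pics; ls; cat > h.py <<'E'
from station import *
import numpy as np, cv2
from scipy.spatial.transform import Rotation as R
def R_of(q): return R.from_quat([q[1],q[2],q[3],q[0]]).as_matrix()
def pts(name,depth,mask,obs=None):
    c=get_calibration(name);K=np.array(c["mtx"])
    v,u=np.nonzero(mask&(depth>0));d=depth[v,u]
    P=np.stack([(u-K[0,2])/K[0,0]*d,(v-K[1,2])/K[1,1]*d,d],1)
    if "camera_from_world" in c:
        T=np.linalg.inv(np.array(c["camera_from_world"]))
    else:
        W=np.eye(4);W[:3,:3]=R_of(obs["tool_rot"]);W[:3,3]=obs["eef_pos"];T=W@np.array(c["T_tool_cam"])
    return P@T[:3,:3].T+T[:3,3]
E
python3 - <<'E'
from h import *
o=get_obs();print(o)
for n in ["scene","top"]:
    im,d=read_camera(n);cv2.imwrite(f"pics/{n}1.png",im);np.save(n+"_d.npy",d)
    for t in ["cell","cover","sampler"]:
        for r in outline_of(n,t)[:3]:
            p=pts(n,d,r["pixels"])
            print(n,t,r["p"],np.round(r["extent"]),np.round(np.median(p,0),4),np.round(np.percentile(p,[2,98],axis=0),3).tolist() if len(p) else 0)
            z=np.percentile(p[:,2],95);q=p[abs(p[:,2]-z)<.004]
            print("  top face",np.round(z,4),np.round((q.min(0)+q.max(0))/2,4),np.round(np.ptp(q,axis=0),4))
E
```

```text
pics
{'t': 0.0, 'q': array([ 1.00489233,  0.47781527,  0.02240438,  1.55647307, -0.01149124,
        1.109328  , -0.08308753]), 'joint_vel': array([ 0.00018771,  0.00163845,  0.0011295 ,  0.00080497, -0.00089369,
       -0.00313846,  0.00055561]), 'joint_torque': array([-4.19203425e-04, -5.96447539e+01,  1.60771843e+00, -2.81199914e+01,
        1.24758517e-02,  9.35713586e-03, -5.59122395e-05]), 'eef_pos': array([ 0.29801178, -0.60496914,  0.2303077 ]), 'tool_rot': array([-8.98194452e-04,  9.73917922e-01,  2.26898619e-01, -3.01374213e-04]), 'contact_force': array([-0.3384072 ,  0.43794703, -0.38973795]), 'torque': array([-0.04594264,  0.02282405, -0.04798283]), 'gripper_width': 0.998385124361702}
scene cell 0.81 [262. 268.  22.  28.] [ 0.6202 -0.186   0.0375] [[0.587, -0.206, -0.003], [0.635, -0.16, 0.042]]
  top face 0.0418 [ 0.61   -0.1817  0.0406] [0.0497 0.0494 0.0056]
scene cover 0.53 [233. 237.  22.  21.] [ 0.4759 -0.1802  0.0182] [[0.434, -0.202, -0.004], [0.495, -0.15, 0.022]]
  top face 0.0218 [ 0.4703 -0.1774  0.0213] [0.0484 0.0469 0.0071]
scene sampler 0.65 [348. 182.  89.  67.] [0.5367 0.1367 0.0563] [[0.433, 0.064, 0.004], [0.597, 0.241, 0.069]]
  top face 0.0627 [0.5124 0.159  0.0626] [0.1655 0.1818 0.0079]
top cell 0.81 [383. 166.  15.  15.] [ 0.6056 -0.181   0.0401] [[0.586, -0.204, 0.002], [0.631, -0.157, 0.049]]
  top face 0.0466 [ 0.6107 -0.1813  0.0461] [0.0383 0.038  0.0068]
top cover 0.55 [380. 211.  14.  16.] [ 0.469  -0.1734  0.0212] [[0.446, -0.195, 0.006], [0.491, -0.154, 0.029]]
  top face 0.0269 [ 0.4721 -0.174   0.0267] [0.0379 0.0406 0.0073]
top sampler 0.82 [274. 194.  70.  62.] [0.5044 0.1586 0.0595] [[0.427, 0.071, 0.014], [0.588, 0.247, 0.075]]
  top face 0.0689 [0.5131 0.1571 0.069 ] [0.1593 0.181  0.008 ]
```

```bash
python3 - <<'E'
import cv2
a=cv2.imread("pics/scene1.png");b=cv2.imread("pics/top1.png")
cv2.imwrite("pics/s2.png",cv2.resize(a[130:330,180:480],None,fx=2.6,fy=2.6,interpolation=2))
cv2.imwrite("pics/t2.png",cv2.resize(b[100:300,200:460],None,fx=2.9,fy=2.9,interpolation=2))
E
```

```text
(no output)
```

View pics/s2.png

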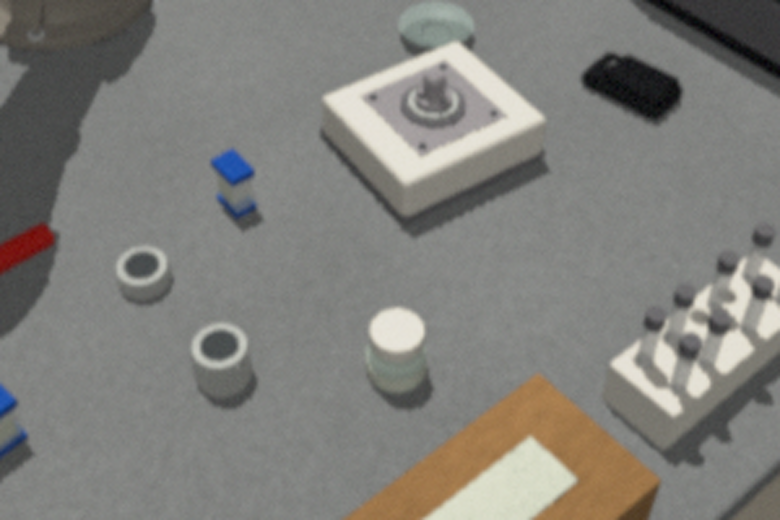

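View pics/t2.png

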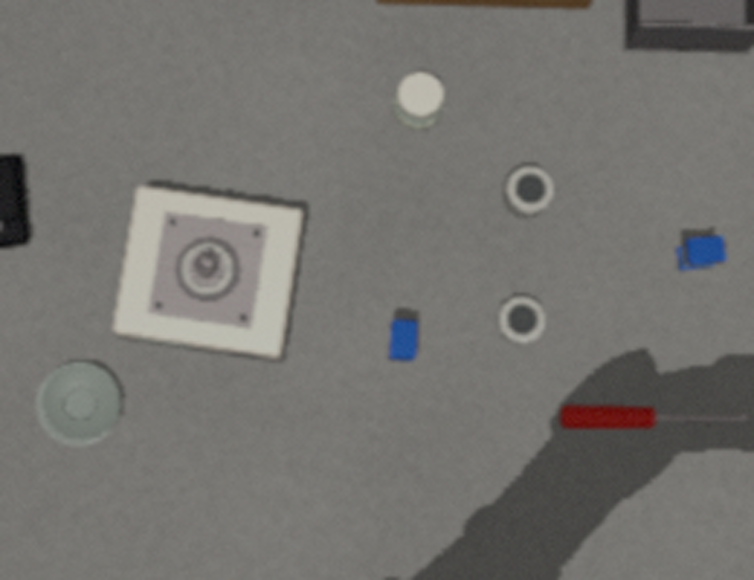

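>>> apply_moves(increments=[85,47,-24,0,0,85,47,-24,0,0,85,47,-24,0,0,85,47,-24,0,0,85,47,-24,0,0,85,47,-24,0,0,85,47,-24,0,0,85,47,-24,0,0,85,47,-24,0,0,85,40,-20,0,0], squeeze=60)

```text
t: 1.65
eef_pos: [0.6173, -0.183, 0.2312]
tool_rot: [0.002, 0.975, 0.222, 0.0]
contact_force: [0.5, 0.8, -0.8]
gripper_width: 0.995
```

```bash
python3 - <<'E'
from h import *
o=get_obs();print(o["t"],o["eef_pos"],o["tool_rot"],o["q"],R_of(o["tool_rot"]))
print(get_calibration("wrist"))
im,d=read_camera("wrist");cv2.imwrite("pics/w1.png",im)
for r in outline_of("wrist","cell"):
    p=pts("wrist",d,r["pixels"],o);print(r["p"],r["extent"],len(p))
    if len(p):
        z=np.percentile(p[:,2],90);q=p[abs(p[:,2]-z)<.004]
        print("  top",np.round(z,4),np.round((q.min(0)+q.max(0))/2,4),np.round(np.ptp(q,axis=0),4))
E
```

```text
1.65 [ 0.61728159 -0.18303522  0.23120295] [2.25957932e-03 9.75102645e-01 2.21742367e-01 2.22017472e-04] [ 0.29249754  0.42978525 -0.14011153  1.62887036  0.07037187  1.08555113
 -0.99134687] [[ 9.01660546e-01  4.32442134e-01  1.43506858e-03]
 [ 4.32444141e-01 -9.01650434e-01 -4.30818217e-03]
 [-5.69109285e-04  4.50510489e-03 -9.99989690e-01]]
{'mtx': array([[336.32061877,   0.        , 315.63796139],
       [  0.        , 336.32061877, 196.16865814],
       [  0.        ,   0.        ,   1.        ]]), 'T_tool_cam': array([[-1.52189497e-04, -9.50991423e-01, -3.09217223e-01,
         8.00098148e-02],
       [ 9.99999985e-01, -1.20229493e-04, -1.22413228e-04,
        -1.49773327e-03],
       [ 7.92368997e-05, -3.09217237e-01,  9.50991427e-01,
        -1.43098519e-01],
       [ 0.00000000e+00,  0.00000000e+00,  0.00000000e+00,
         1.00000000e+00]])}
0.85 [309.1, 170.8, 48.5, 51.7] 2004
  top 0.0437 [ 0.6103 -0.1788  0.0426] [0.048  0.0484 0.0055]
```

```bash
python3 - <<'E'
from h import *
for k in range(2):
    o=get_obs()
    im,d=read_camera("wrist");cv2.imwrite("pics/w2.png",im)
    r=outline_of("wrist","cell")[0]
    m=r["pixels"];p=pts("wrist",d,m,o)
    q=p[abs(p[:,2]-.0425)<.003]
    (c,rad)=cv2.minEnclosingCircle(q[:,:2].astype(np.float32)*1000)
    print(o["eef_pos"],q.mean(0),c,rad,np.percentile(q,[1,99],axis=0).mean(0))
E
```

```text
[ 0.61943888 -0.17777307  0.23100285] [ 0.61036474 -0.17854799  0.04286365] (609.5908203125, -178.89862060546875) 24.672008514404297 [ 0.60986485 -0.17878459  0.04274443]
[ 0.61637755 -0.18422803  0.23081805] [ 0.61045424 -0.17852321  0.04282379] (609.7326049804688, -178.8583984375) 24.57371711730957 [ 0.61003809 -0.17874498  0.04272007]
```

View pics/w2.png

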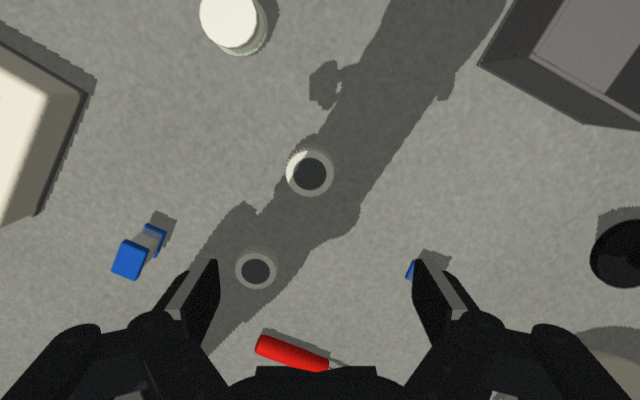

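>>> apply_moves(increments=[85,0,0,0,0,85,0,0,30,0,85,0,0,30,0])

```text
t: 2.33
eef_pos: [0.6153, -0.1927, 0.173]
tool_rot: [0.005, 0.976, 0.217, 0.002]
contact_force: [0.1, 1.5, -0.5]
gripper_width: 0.997
```

```bash
cat > go.py <<'E'
from h import *
import sys
o=get_obs();M=R_of(o["tool_rot"])
t=np.array([float(a) for a in sys.argv[1:4]])
print(o["eef_pos"].round(4),"shift mm",(M.T@(t-o["eef_pos"])*1000).round(1),"q",o["q"].round(2),o["contact_force"].round(1),"tilt",M[:,2].round(3),"yaw",np.degrees(np.arctan2(M[1,0],M[0,0])).round(1))
E
python3 go.py .610 -.1795 .006
```

```text
[ 0.6153 -0.1927  0.173 ] shift mm [  0.5 -15.9 166.8] q [ 0.3   0.48 -0.13  1.69  0.08  0.97 -1.  ] [ 0.1  1.5 -0.5] tilt [ 0.006 -0.009 -1.   ] yaw 25.0
```

>>> apply_moves(increments=[85,0,-8,25,0,85,0,-6,25,0,85,0,0,25,0,85,0,0,15,0,85,0,0,0,0])

```text
t: 2.95
eef_pos: [0.6058, -0.1872, 0.0789]
tool_rot: [0.006, 0.977, 0.212, 0.0]
contact_force: [0.8, 0.1, 0.2]
gripper_width: 0.997
```

```bash
python3 go.py .610 -.1795 .006
```

```text
[ 0.6058 -0.1872  0.0789] shift mm [ 7.2 -6.1 72.8] q [ 0.29  0.58 -0.12  1.77  0.11  0.79 -1.04] [0.8 0.1 0.2] tilt [ 0.003 -0.011 -1.   ] yaw 24.5
```

>>> apply_moves(increments=[85,4,-4,0,0,85,3,-2,10,0,85,0,0,10,0,85,0,0,0,0])

```text
t: 3.45
eef_pos: [0.6118, -0.179, 0.0601]
tool_rot: [0.006, 0.977, 0.212, 0.002]
contact_force: [-0.5, -0.1, 0.5]
gripper_width: 0.994
```

```bash
python3 go.py .610 -.1795 .006
```

```text
[ 0.6118 -0.179   0.0601] shift mm [-1.9 -1.  54. ] q [ 0.27  0.61 -0.12  1.78  0.12  0.75 -1.06] [-0.5 -0.1  0.5] tilt [ 0.007 -0.012 -1.   ] yaw 24.4
```

>>> apply_moves(increments=[85,0,0,12,0,85,0,0,12,0,85,0,0,12,0,85,0,0,8,0,85,0,0,0,0,85,0,0,0,0])

```text
t: 4.2
eef_pos: [0.6118, -0.1798, 0.0123]
tool_rot: [0.006, 0.977, 0.212, 0.002]
contact_force: [-0.1, -0.5, 0.4]
gripper_width: 0.993
```

```bash
python3 go.py .610 -.1795 .006
```

```text
[ 0.6118 -0.1798  0.0123] shift mm [-1.5 -1.1  6.3] q [ 0.26  0.68 -0.11  1.79  0.13  0.67 -1.07] [-0.1 -0.5  0.4] tilt [ 0.006 -0.012 -1.   ] yaw 24.4
```

>>> apply_moves(increments=[85,-1,-1,4,0,75,0,0,0,0,60,0,0,0,0,45,0,0,0,0,40,0,0,0,0,40,0,0,0,0,40,0,0,0,0,40,0,0,0,0], squeeze=70)

```text
t: 5.2
eef_pos: [0.6113, -0.1796, 0.0096]
tool_rot: [0.007, 0.977, 0.211, 0.003]
contact_force: [-0.8, 0.8, -0.2]
gripper_width: 0.564
```

```bash
python3 go.py .610 -.1795 .006; python3 -c "
from h import *
im,d=read_camera('wrist');cv2.imwrite('pics/w3.png',im);o=get_obs();print(o['gripper_width']*85.4,o['torque'])"
```

```text
[ 0.6113 -0.1796  0.0096] shift mm [-1.1 -0.6  3.6] q [ 0.26  0.68 -0.11  1.79  0.13  0.66 -1.07] [-0.8  0.8 -0.2] tilt [ 0.008 -0.012 -1.   ] yaw 24.4
47.92008698387249 [0.05814137 0.08507136 0.02169761]
```

View pics/w3.png

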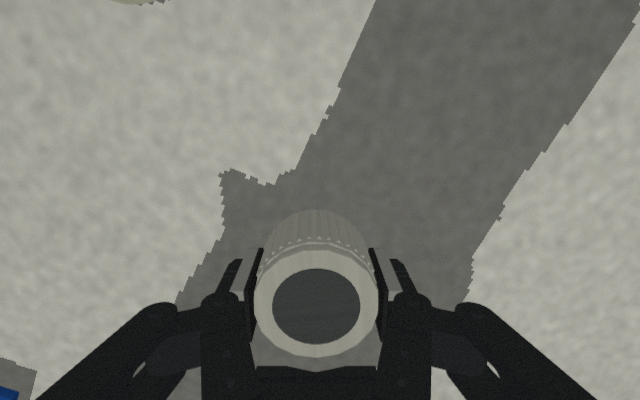

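>>> apply_moves(increments=[40,0,0,-10,0,40,0,0,-20,0,40,0,0,-30,0,40,0,0,-30,0,40,0,0,-30,0,40,0,0,-20,0,40,0,0,-10,0,40,0,0,0,0])

```text
t: 6.25
eef_pos: [0.6106, -0.1777, 0.1727]
tool_rot: [0.008, 0.977, 0.212, 0.005]
contact_force: [-0.2, -0.0, -1.6]
gripper_width: 0.562
```

```bash
python3 go.py .42 .125 .19; python3 - <<'E'
from h import *
o=get_obs();im,d=read_camera('wrist');cv2.imwrite('pics/w4.png',im)
M=R_of(o["tool_rot"])
for r in outline_of("wrist","cell")[:1]:
    p=(pts("wrist",d,r["pixels"],o)-o["eef_pos"])@M
    z=np.percentile(p[:,2],10);q=p[abs(p[:,2]-z)<.003]
    print(r["p"],z,len(q),q.mean(0),np.percentile(q,[1,99],axis=0).mean(0),np.ptp(q,axis=0),cv2.minEnclosingCircle(q[:,:2].astype(np.float32)*1000))
E
```

```text
[ 0.6106 -0.1777  0.1727] shift mm [ -48.2 -354.   -23.8] q [ 0.28  0.47 -0.13  1.72  0.09  0.95 -1.03] [-0.2 -0.  -1.6] tilt [ 0.013 -0.013 -1.   ] yaw 24.4
0.68 -0.03397175496179278 10653 [ 0.00131454 -0.00154334 -0.03326103] [ 7.31661049e-05 -1.53089221e-03 -3.31285168e-02] [0.04973664 0.04773043 0.0044256 ] ((-0.456307977437973, -1.3027344942092896), 24.996444702148438)
```

View pics/w4.png

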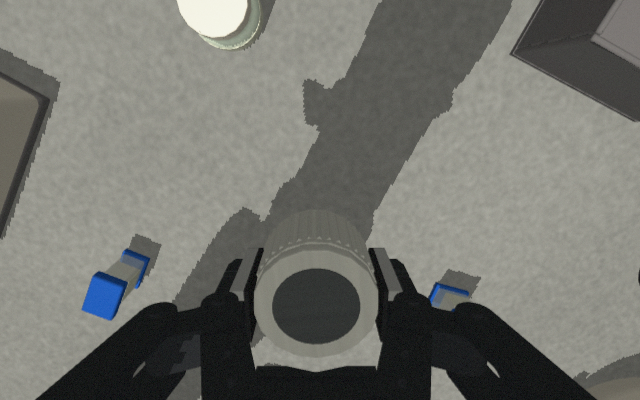

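>>> apply_moves(increments=[40,-2,-15,-5,0,40,-3,-28,-5,0,40,-4,-35,-5,0,40,-4,-35,-5,0,40,-4,-35,0,0,40,-4,-35,0,0,40,-4,-35,0,0,40,-4,-35,0,0,40,-4,-35,0,0,40,-4,-28,0,0,40,-2,-15,0,0,40,0,0,0,0])

```text
t: 7.85
eef_pos: [0.4187, 0.1234, 0.1812]
tool_rot: [0.006, 0.976, 0.216, -0.004]
contact_force: [0.0, -0.9, -0.5]
gripper_width: 0.562
```

```bash
python3 go.py .431 .12 .19; 
```

```text
[0.4187 0.1234 0.1812] shift mm [ 9.7  8.3 -8.8] q [-0.14  0.17 -0.32  2.13  0.08  0.86 -1.65] [ 0.  -0.9 -0.5] tilt [-0.005 -0.012 -1.   ] yaw 24.9
```

>>> apply_moves(increments=[40,4,4,-4,0,40,0,0,0,0,40,0,0,0,0])

```text
t: 8.22
eef_pos: [0.4258, 0.1189, 0.1854]
tool_rot: [0.006, 0.977, 0.214, -0.004]
contact_force: [0.4, 0.1, -1.7]
gripper_width: 0.561
```

```bash
python3 go.py .431 .12 .19;  python3 - <<'E'
from h import *
o=get_obs();im,d=read_camera('wrist');cv2.imwrite('pics/w5.png',im);np.save('w5d.npy',d);np.save('w5o.npy',np.r_[o['eef_pos'],o['tool_rot']])
M=R_of(o["tool_rot"]);print(o['eef_pos'])
p=pts("wrist",d,np.ones(d.shape,bool),o)
s=p[(abs(p[:,0]-.513)<.06)&(abs(p[:,1]-.157)<.06)&(p[:,2]>.045)&(p[:,2]<.13)]
h,e=np.histogram(s[:,2],np.arange(.045,.13,.002));print(list(zip(e.round(3),h)))
np.save('s.npy',s)
cv2.imwrite('pics/w5c.png',cv2.resize(im[0:220,180:460],None,fx=2.7,fy=2.7,interpolation=2))
E
```

```text
[0.4258 0.1189 0.1854] shift mm [ 5.1  1.2 -4.7] q [-0.13  0.17 -0.32  2.11  0.08  0.88 -1.64] [ 0.4  0.1 -1.7] tilt [-0.005 -0.013 -1.   ] yaw 24.7
[0.42582542 0.11888025 0.18538898]
[(np.float64(0.045), np.int64(0)), (np.float64(0.047), np.int64(0)), (np.float64(0.049), np.int64(0)), (np.float64(0.051), np.int64(0)), (np.float64(0.053), np.int64(0)), (np.float64(0.055), np.int64(0)), (np.float64(0.057), np.int64(49)), (np.float64(0.059), np.int64(5296)), (np.float64(0.061), np.int64(10877)), (np.float64(0.063), np.int64(2415)), (np.float64(0.065), np.int64(744)), (np.float64(0.067), np.int64(1396)), (np.float64(0.069), np.int64(519)), (np.float64(0.071), np.int64(1)), (np.float64(0.073), np.int64(29)), (np.float64(0.075), np.int64(1245)), (np.float64(0.077), np.int64(522)), (np.float64(0.079), np.int64(2)), (np.float64(0.081), np.int64(7)), (np.float64(0.083), np.int64(143)), (np.float64(0.085), np.int64(75)), (np.float64(0.087), np.int64(0)), (np.float64(0.089), np.int64(1)), (np.float64(0.091), np.int64(1)), (np.float64(0.093), np.int64(0)), (np.float64(0.095), np.int64(68)), (np.float64(0.097), np.int64(209)), (np.float64(0.099), np.int64(186)), (np.float64(0.101), np.int64(136)), (np.float64(0.103), np.int64(9)), (np.float64(0.105), np.int64(0)), (np.float64(0.107), np.int64(0)), (np.float64(0.109), np.int64(0)), (np.float64(0.111), np.int64(0)), (np.float64(0.113), np.int64(0)), (np.float64(0.115), np.int64(0)), (np.float64(0.117), np.int64(0)), (np.float64(0.119), np.int64(0)), (np.float64(0.121), np.int64(0)), (np.float64(0.123), np.int64(0)), (np.float64(0.125), np.int64(0)), (np.float64(0.127), np.int64(0))]
```

View pics/w5c.png

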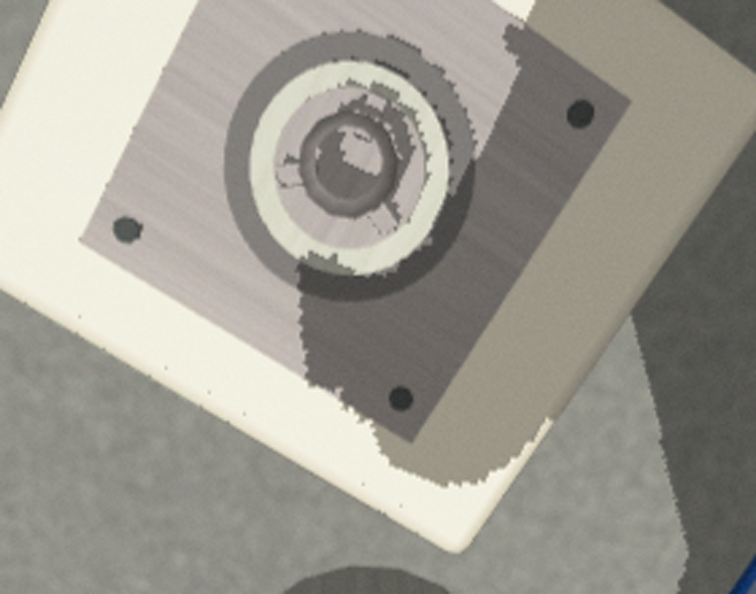

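```bash
python3 - <<'E'
import numpy as np,cv2
from h import R_of
s=np.load('s.npy');o=np.load('w5o.npy');M=R_of(o[3:])
for a,b in [(.066,.0705),(.0745,.079),(.082,.087),(.094,.1045),(.0995,.1045)]:
    q=s[(s[:,2]>a)&(s[:,2]<b)]
    q=q[np.hypot(q[:,0]-.513,q[:,1]-.157)<.033]
    (c,r)=cv2.minEnclosingCircle((q[:,:2]*1000).astype(np.float32))
    c3=np.r_[np.array(c)/1000,q[:,2].mean()]
    print(a,len(q),np.round(c,1),round(r,1),q.mean(0).round(4),"tool",(M.T@(c3-o[:3])*1000).round(1))
q=s[(s[:,2]>.082)&(s[:,2]<.087)]
print(q.round(4)[::12])
E
```

```text
0.066 1954 [511.6 158.3] 31.4 [0.5106 0.163  0.0685] tool [ 95.6  -1.2 115.9]
0.0745 1795 [509.8 163.2] 19.5 [0.5099 0.1632 0.0766] tool [ 95.9  -6.3 107.8]
0.082 222 [509.9 163.2] 18.0 [0.5102 0.1632 0.0846] tool [95.9 -6.2 99.7]
0.094 608 [509.8 163.3] 11.9 [0.5096 0.1631 0.0994] tool [95.7 -6.1 85. ]
0.0995 288 [509.5 163.3] 10.5 [0.5095 0.1632 0.101 ] tool [95.4 -6.2 83.3]
[[0.5278 0.1653 0.084 ]
 [0.5258 0.1651 0.0846]
 [0.5263 0.1625 0.0855]
 [0.5239 0.165  0.0844]
 [0.5241 0.1629 0.0852]
 [0.5236 0.1612 0.0851]
 [0.5178 0.1636 0.0847]
 [0.5038 0.1779 0.0844]
 [0.5037 0.1764 0.085 ]
 [0.5015 0.1784 0.0842]
 [0.5017 0.1763 0.0843]
 [0.502  0.1742 0.0851]
 [0.4994 0.1767 0.0853]
 [0.505  0.151  0.0842]
 [0.5032 0.1518 0.0861]
 [0.5038 0.149  0.0844]
 [0.5012 0.1515 0.0844]
 [0.5017 0.1488 0.0846]
 [0.5    0.1495 0.0855]]
```

>>> apply_moves(increments=[40,12,-1,0,0,40,20,-1,0,0,40,20,-1,0,0,40,20,-1,0,0,40,12,0,0,0,40,5,0,0,0,40,0,0,0,0,40,0,0,0,0])

```text
t: 9.28
eef_pos: [0.51, 0.1613, 0.1836]
tool_rot: [0.006, 0.977, 0.213, -0.004]
contact_force: [-0.8, 0.7, -0.7]
gripper_width: 0.563
```

```bash
cat > port.py <<'E'
from h import *
# shift (tool axes) so that the cell axis (tool -0.2,-1.4 mm; underside z +9.3) sits on port
o=get_obs();M=R_of(o["tool_rot"]);P=np.array([.5098,.1632,.0])
a=M[:,2]
off=np.array([-.0002,-.0014,.0093])
u=o["eef_pos"]+M@off
e=M.T@(np.r_[P[:2],u[2]]-u)*1000
print("t",round(o["t"],2),"shift",e.round(1),"underside z mm",(u[2]*1000).round(1),"above ledge",(u[2]*1000-68).round(1),"q7",np.degrees(o["q"][6]).round(1),"F",o["contact_force"].round(1),"T",o["torque"].round(2),"axis",a.round(3),"yaw",np.degrees(np.arctan2(M[1,0],M[0,0])).round(1),"w",round(o["gripper_width"],3))
E
python3 port.py
```

```text
t 9.28 shift [ 0.9 -0.6 -0. ] underside z mm 174.3 above ledge 106.3 q7 -96.7 F [-0.8  0.7 -0.7] T [-0.02  0.01 -0.03] axis [-0.005 -0.013 -1.   ] yaw 24.6 w 0.563
```

>>> apply_moves(increments=[40,1,-1,8,0,40,0,0,12,0,40,0,0,12,0,40,0,0,12,0,40,0,0,8,0,40,0,0,0,0,40,0,0,0,0])

```text
t: 10.15
eef_pos: [0.5088, 0.161, 0.1271]
tool_rot: [0.006, 0.977, 0.213, -0.005]
contact_force: [-0.5, -1.2, -1.7]
gripper_width: 0.561
```

```bash
python3 port.py
```

```text
t 10.15 shift [ 2.1 -0.3 -0. ] underside z mm 117.8 above ledge 49.8 q7 -98.6 F [-0.5 -1.2 -1.7] T [ 0.    0.01 -0.02] axis [-0.007 -0.014 -1.   ] yaw 24.6 w 0.561
```

>>> apply_moves(increments=[40,2,0,5,0,40,0,0,5,0,40,0,0,0,0,40,0,0,0,0])

```text
t: 10.65
eef_pos: [0.5114, 0.162, 0.1172]
tool_rot: [0.006, 0.977, 0.213, -0.004]
contact_force: [0.9, -0.2, -1.8]
gripper_width: 0.561
```

```bash
python3 port.py; python3 - <<'E'
from h import *
for n in ["scene","top"]:
    im,d=read_camera(n);cv2.imwrite(f"pics/{n}6.png",cv2.resize(im[130:260,270:430] if n=="scene" else im[120:280,200:340],None,fx=4,fy=4,interpolation=2))
E
```

```text
t 10.65 shift [-0.6 -0.4  0. ] underside z mm 107.9 above ledge 39.9 q7 -99.0 F [ 0.9 -0.2 -1.8] T [ 0.09  0.02 -0.04] axis [-0.006 -0.014 -1.   ] yaw 24.5 w 0.561
```

View pics/scene6.png

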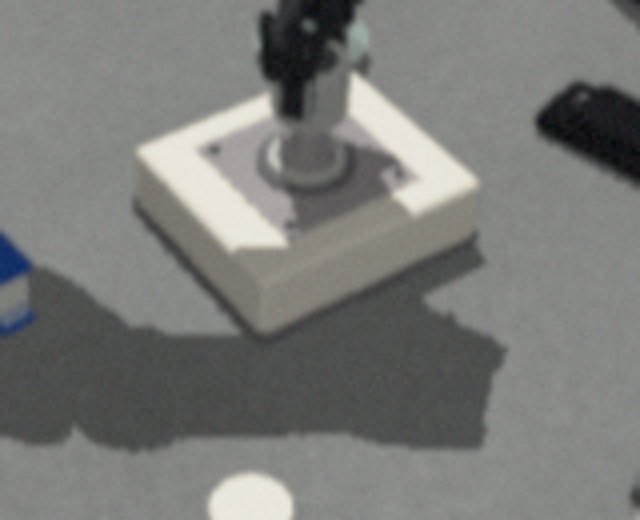

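The cell hangs centred over the spigot in the scene view (cell around (310,110), port at (310,160)). I'm lowering it onto the spigot.

>>> apply_moves(increments=[40,0,0,4,0,40,0,0,4,0,40,0,0,4,0,40,0,0,4,0,40,0,0,0,0,40,0,0,0,0])

```text
t: 11.5
eef_pos: [0.5112, 0.1617, 0.1]
tool_rot: [0.006, 0.977, 0.213, -0.004]
contact_force: [0.0, 0.1, -1.3]
gripper_width: 0.561
```

```bash
python3 port.py
```

```text
t 11.5 shift [-0.3 -0.6 -0. ] underside z mm 90.7 above ledge 22.7 q7 -99.6 F [ 0.   0.1 -1.3] T [-0.01  0.04 -0.04] axis [-0.006 -0.014 -1.   ] yaw 24.5 w 0.561
```

>>> apply_moves(increments=[40,0,0,3,0,40,0,0,2,0,40,0,0,1.5,0,40,0,0,1,0,40,0,0,1,0])

```text
t: 12.12
eef_pos: [0.5114, 0.1617, 0.0912]
tool_rot: [0.006, 0.977, 0.213, -0.004]
contact_force: [-0.2, -0.0, -0.9]
gripper_width: 0.557
```

```bash
python3 port.py
```

```text
t 12.12 shift [-0.5 -0.7 -0. ] underside z mm 81.9 above ledge 13.9 q7 -99.9 F [-0.2 -0.  -0.9] T [ 0.07 -0.04 -0.01] axis [-0.005 -0.014 -1.   ] yaw 24.5 w 0.557
```

>>> apply_moves(increments=[40,0,0,1,0,40,0,0,1,0])

```text
t: 12.38
eef_pos: [0.5114, 0.1617, 0.0891]
tool_rot: [0.006, 0.977, 0.213, -0.004]
contact_force: [-0.2, 0.1, -1.3]
gripper_width: 0.562
```

```bash
python3 port.py
```

```text
t 12.38 shift [-0.5 -0.8 -0. ] underside z mm 79.8 above ledge 11.8 q7 -100.0 F [-0.2  0.1 -1.3] T [-0.03 -0.   -0.04] axis [-0.005 -0.014 -1.   ] yaw 24.5 w 0.562
```

```bash
cat > top.py <<'E'
from h import *
import sys
o=get_obs();im,d=read_camera('wrist');M=R_of(o["tool_rot"])
cv2.imwrite(sys.argv[1],im)
p=pts("wrist",d,np.ones(d.shape,bool),o);t=(p-o["eef_pos"])@M
k=(np.hypot(t[:,0],t[:,1]+.0014)<.02)&(abs(t[:,2]+.033)<.02)
A=np.c_[p[k][:,:2]-o["eef_pos"][:2],np.ones(k.sum())]
c=np.linalg.lstsq(A,p[k][:,2],rcond=None)[0]
print("top tool z mm",np.median(t[k][:,2])*1000,"world z",np.median(p[k][:,2])*1000,"slope deg",np.degrees(c[:2]).round(2),"z at axis",c[2]*1000, "eef",o["eef_pos"].round(4))
E
python3 top.py pics/w7.png
```

```text
top tool z mm -33.50577697208139 world z 122.59572273006894 slope deg [-0.9  -0.36] z at axis 122.59808446889187 eef [0.5114 0.1617 0.0891]
```

View pics/w7.png

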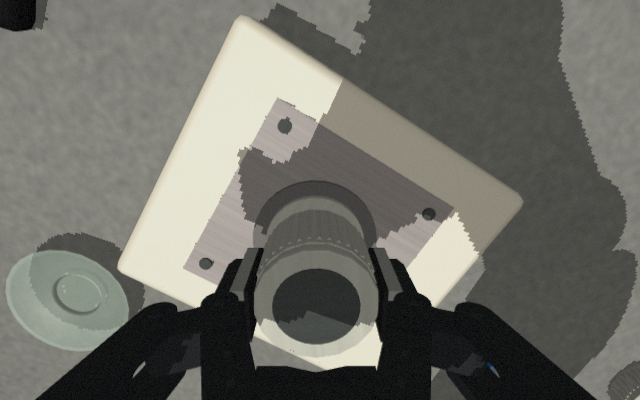

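>>> apply_moves(increments=[40,0,0,2,0,40,0,0,2,0], squeeze=90)

```text
t: 12.68
eef_pos: [0.5114, 0.1616, 0.085]
tool_rot: [0.006, 0.977, 0.213, -0.004]
contact_force: [-0.8, 0.2, 3.2]
gripper_width: 0.556
```

```bash
python3 port.py
```

```text
t 12.68 shift [-0.5 -0.8 -0. ] underside z mm 75.7 above ledge 7.7 q7 -100.1 F [-0.8  0.2  3.2] T [-0.05  0.3  -0.06] axis [-0.005 -0.014 -1.   ] yaw 24.5 w 0.556
```

>>> apply_moves(increments=[40,0,0,2,0,40,0,0,2,0,40,0,0,1,0])

```text
t: 13.05
eef_pos: [0.5114, 0.1616, 0.0805]
tool_rot: [0.006, 0.977, 0.213, -0.004]
contact_force: [-2.6, -1.6, 5.7]
gripper_width: 0.559
```

```bash
python3 port.py
```

```text
t 13.05 shift [-0.5 -0.8 -0. ] underside z mm 71.2 above ledge 3.2 q7 -100.3 F [-2.6 -1.6  5.7] T [-0.2   0.46  0.01] axis [-0.005 -0.014 -1.   ] yaw 24.5 w 0.559
```

>>> apply_moves(increments=[40,0,0,2,0,40,0,0,1,0,40,0,0,1,0])

```text
t: 13.42
eef_pos: [0.5113, 0.1616, 0.0777]
tool_rot: [0.006, 0.977, 0.212, -0.004]
contact_force: [-5.8, -1.7, 15.8]
gripper_width: 0.557
```

```bash
python3 port.py
```

```text
t 13.43 shift [-0.4 -0.8 -0. ] underside z mm 68.3 above ledge 0.3 q7 -100.5 F [-5.8 -1.7 15.8] T [-0.35  1.02 -0.05] axis [-0.005 -0.014 -1.   ] yaw 24.5 w 0.557
```

>>> apply_moves(increments=[40,-0.5,0,2,0,40,0,0,2,0])

```text
t: 13.68
eef_pos: [0.5113, 0.1616, 0.0775]
tool_rot: [0.007, 0.977, 0.212, -0.003]
contact_force: [-10.3, -3.7, 27.5]
gripper_width: 0.558
```

```bash
python3 port.py; python3 top.py pics/w8.png; python3 port.py
```

```text
t 13.68 shift [-0.4 -0.8 -0. ] underside z mm 68.2 above ledge 0.2 q7 -100.6 F [-10.3  -3.7  27.5] T [-0.69  2.03  0.02] axis [-0.003 -0.015 -1.   ] yaw 24.5 w 0.558
top tool z mm -33.517753625615725 world z 111.03279685725572 slope deg [-0.56 -0.23] z at axis 111.03653769872385 eef [0.5113 0.1616 0.0775]
t 13.72 shift [-0.4 -0.8 -0. ] underside z mm 68.2 above ledge 0.2 q7 -100.6 F [-8.6 -4.1 24.4] T [-0.57  1.79 -0.04] axis [-0.003 -0.015 -1.   ] yaw 24.5 w 0.562
```

>>> apply_moves(increments=[40,-1.5,-0.5,2,0,40,-1,-0.5,2,0])

```text
t: 13.98
eef_pos: [0.5113, 0.1616, 0.0775]
tool_rot: [0.007, 0.977, 0.212, -0.0]
contact_force: [-6.3, -3.8, 20.4]
gripper_width: 0.56
```

```bash
python3 port.py; python3 top.py pics/w9.png; python3 port.py
```

```text
t 13.97 shift [-0.4 -0.8 -0. ] underside z mm 68.2 above ledge 0.2 q7 -100.9 F [-6.3 -3.8 20.4] T [-0.58  1.17  0.08] axis [ 0.003 -0.015 -1.   ] yaw 24.5 w 0.56
top tool z mm -33.50355110227307 world z 111.01058810950978 slope deg [-0.43 -0.35] z at axis 111.01329024700006 eef [0.5113 0.1616 0.0775]
t 14.03 shift [-0.5 -0.8 -0. ] underside z mm 68.2 above ledge 0.2 q7 -100.9 F [-4.6 -4.1 20.7] T [-0.48  1.06  0.04] axis [ 0.003 -0.015 -1.   ] yaw 24.5 w 0.554
```

```bash
python3 - <<'E'
from h import *
im,d=read_camera("scene");cv2.imwrite("pics/s10.png",cv2.resize(im[130:330,180:480],None,fx=2.6,fy=2.6,interpolation=2))
for t in ["cell","cover"]:
    for r in outline_of("scene",t)[:2]: print(t,r["p"],r["extent"],np.percentile(pts("scene",d,r["pixels"]),97,axis=0))
for _ in range(8): read_camera("scene")
E
python3 port.py
```

```text
cell 0.72 [346.5, 162.2, 14.7, 21.5] [0.53599104 0.17852908 0.10941302]
cover 0.69 [233.7, 237.1, 20.5, 18.1] [ 0.49513313 -0.1567559   0.02283488]
cover 0.53 [271.0, 201.1, 16.7, 23.4] [ 0.46263766 -0.03709879  0.05553009]
t 14.57 shift [-0.4 -0.8 -0. ] underside z mm 68.2 above ledge 0.2 q7 -100.9 F [-5.2 -3.4 20.4] T [-0.56  1.03  0.04] axis [ 0.003 -0.015 -1.   ] yaw 24.5 w 0.559
```

View pics/s10.png

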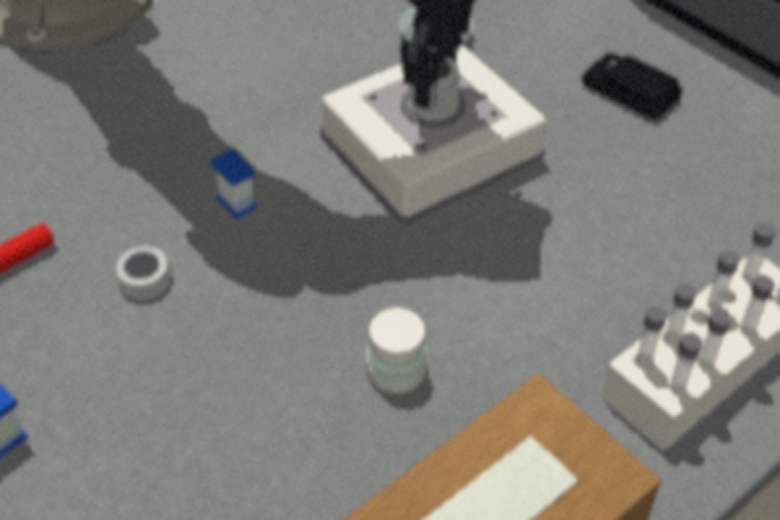

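The scene view shows the cell down on the port at about (437,90), with the other things where they were. The force has held steady for 0.6 s, so I'm handing in.

```bash
python3 -c "
from station import *
print(hand_in())"; python3 port.py
```

```text
the job is handed in; nothing more can be done
None
the job is handed in; nothing more can be done
```

The filter cell is on the sampler's port, pressed fully home, and the gripper was still holding it there when I handed in at about t = 14.6 s. I never had to turn it, because the keyways were already in line with the pins at the angle I set it down.

- **Depth:** the tool stopped at z = 77.5 mm, and about 77.6 mm was expected from the grasp height. The last pushes did not lower it further. From the tool pose the underside was 0.2 mm above the ledge, and the wrist camera put it about 1 mm above. That is within the roughly 2 mm calibration error.
- **Force:** pushing down met about 4 N when the cell reached the plunger and about 7 N partway down, as the spring should give. It then rose sharply at the ledge. The final push was about 21 N, steady over 0.6 s, against the spring's 9 N.
- **Imperfections:** a sideways force of about 6 N and a tool tilt of about 0.9 degrees remained. I reduced the sideways force but did not remove it.
- **Other things:** the final scene picture showed the visible bystanders where they had been. The arm partly hid the dish, and the picture cut off part of the screwdriver and one cartridge.

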